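# Refit the access panel of the pantry valve well

## Task

The shut-off valve well in the raised marble ledge block stands open: put its wooden access panel back. The panel is longer than the steel-framed opening, so tilt it, work one end under the wide lip (the side away from the robot), press it gently against the spring bar hidden there until the other end can drop past the narrow lip, settle the panel flat on the inner ledges with both ends under the lips, and let go. Never force the panel against the frame, and leave the bottles, the measuring cup and the funnel where they stand.

Things in the scene. Friction and masses are not known exactly. Their poses are not given: they have to be found in the camera images.
- panel: The access panel: a light wooden board 180 (x) by 100 (y) by 8 mm thick with a wooden grip block in the middle of its top, 24 (x) by 40 (y) by 54 mm high (top 62 mm above the underside). 0.2 to 0.33 kg. Origin: centre of the underside; z up through the grip. Both ends are alike, so it may go in either way round. Starts flat on the work surface.
- panel_end_a (a point): Middle of the lower edge of the panel's -x end (90 mm from its origin, on the underside).
- panel_end_b (a point): Middle of the lower edge of the panel's +x end (90 mm from its origin, on the underside).
- hatch: Fixed raised marble block round the valve well, 285 (x, -130 to +155) by 180 (y) by 71 mm high. Origin on the work surface; x points away from the robot along the well (within 0.3 rad of world x), y left, z up. A steel frame sits in it: lips 4 mm thick, top z = 73, underside z = 69 mm; inner ledges at z = 45 mm, 12 mm wide or more all round, on which the panel's underside finally rests.
- well (a point): Nominal centre of the frame, at ledge height, 45 mm over the hatch origin. THE WHOLE FRAME (lips, ledges, spring bar, end wall) WAS SET WITH PLAY: it sits up to 12 mm either way along the hatch's x from the nominal places given here. No reading shows it, so feel for the spring bar. It stays put in use; in y and z it is true. Opening, nominal: x -83 to +82, y -54 to +54 mm.
- spring_side (a point): Nominal face of the upright steel spring bar (z 46 to 66 mm), hatch x = +88 mm, in the deep pocket under the wide lip (side away from the robot; lip edge at x = +82). Pushed towards +x it gives up to 15 mm, then a hard stop: 4 N to start, 0.5 N more per mm, damping 50 N per m/s. Shifted with the frame.
- narrow_side (a point): Nominal end wall of the robot's side, hatch x = -90 mm, at ledge height; the narrow lip above covers the last 7 mm. The panel's near end drops past this lip only with the spring bar pressed in about 9 mm or more; then the spring pushes the panel home against this wall. More than 30 N between panel and block or frame counts as forcing it.
- bottle_a: Bystander: empty green glass bottle, 68 mm across, 230 mm tall, standing. Origin: centre of its underside.
- bottle_b: Bystander: a second bottle like bottle_a.
- cup: Bystander: grey plastic measuring cup, 84 mm across, 90 mm high, handle to its +y. Origin: centre of its underside.
- funnel: Bystander: aluminium funnel standing on its wide mouth, spout up, 110 mm across, 120 mm high. Origin: centre of its mouth at the bottom.
Mind the look-alikes: they are no part of the job. Leave any purple or red look-alike of the panel alone.

How it is judged:
By the outcome, as a careful person would: the job done as asked, in the order asked, and still so for the second after the job is handed in, with the robot touching nothing.
It also fails if it takes over 64 s, if anything falls off the work surface, if the arm or the gripper's body presses on something with over 40 N, if the wrist force passes 120 N, or if a joint passes its speed limit or range.

## Robot

A 7-joint arm with a two-finger parallel gripper is mounted at the origin on the work surface. World frame = base frame: x ahead of the robot, y to its left, z up, the work surface at z = 0. Lengths are in m, angles in degrees, forces in N, time in s.
With the tool pointing down it reaches from about 0.425 to 0.875 m from the base axis. Payload 8.4 kg.
Tool frame: the origin (TCP) lies midway between the tips of the shut fingers; the grasp point (between the pads) lies 19 mm behind it; z points along the fingers, x is the direction in which the jaws open and shut, and the axes are right-handed (so a half turn about z gives the same grasp; the last joint's range is limited). The gripper opens to 87 mm and grips with 3 to 60 N. Pads are 19 mm wide; open, the fingers measure 117 mm over their backs; the gripper's body (75 mm by 190 mm) begins 51 mm behind the grasp point.
Start: joints at [-69.912, 19.091, 2.286, 83.961, -0.768, 76.965, -3.352], TCP at [0.283, 0.585, 0.223] pointing down, gripper open.
Joint ranges: [-147.57, 147.57], [-21.85, 119.76], [-74.77, 79.35], [14.55, 137.4], [-85.83, 265.84], [4.83, 119.75], [-152.11, 152.11]. Speed limits (degrees/s): [127.2, 127.2, 159.86, 159.86, 180, 180, 180].

## Interface

Orientations are given as a 3x3 rotation matrix whose columns are the frame's x, y, z axes.
In Python, from rig import telemetry, grab_frame, workorder, recognise gives the robot as it stands.
- The arm moves only by the tool carry_out, never from a script. Its argument "moves" is a list that holds one entry, the list of rows, each a list of 5 numbers: the opening in per cent of the stroke, from 0 (shut) to 100 (fully open), then the shift along the tool's x, y, z in mm, then the turn about the tool's z in rad. In form: [[[gripper, x, y, z, twist], ...]]. A call has 1 to 8 rows; each row is the pose to reach, as a shift and turn from the pose commanded when the call began, along the tool's axes at that moment; what a row does not reach only later rows make up. A row lasts 1/8 s, in which the tool goes at most 62.5 mm and 10.7 degrees, less where a joint would pass 70% of its speed; a pose out of reach is approached as far as the arm can. A call with a gripper value outside its range is refused whole. The fingers move at their own pace and stop on an object; "grip_force" is the grip in N (left out, the last holds). Time passes only in rows, so rows that repeat a pose let the fingers close. It gives the time, the measured TCP pose, the force and the opening at its end, in the units of the state.
- telemetry.read_state(): the state, without advancing time (a new reading comes with each control period).
- grab_frame(name): name is "scene" or "top" or "wrist"; returns a dict with "img" (400x640x3 uint8, red, green, blue), "fx", "fy", "cx", "cy" (pixels), "k1" (the pictures are not rectified: a ray, as slopes to the right and down, at radius r is drawn at 1 + k1 r^2 times it, then the intrinsics apply), "position" and "orientation" of the camera in the world; the wrist camera has in their place "T_tool_cam" (4x4, takes a point from camera to tool coordinates, whose origin is the TCP and whose axes are the tool frame's). Camera axes: x right, y up, looking along -z (the intrinsics and any distortion apply to the point x, -y, -z); pixel columns grow to the right and rows downward; lengths in m; the calibration is good to about 2 mm. A picture is of the moment at which its call begins: read the wrist's pose just before it. There is no depth.
- workorder.sign_off(): hands the job in, once; it reports no verdict.
Trained networks look in the newest picture that a camera, given by its name, has taken for a name from the list of things; names that differ only in an ending like _2 or _b are one class to them, and where a whole thing is asked for, a point or a joint stands for the part that bears it (a point fixed in the world has none). Each returns a list of dicts, best first, with "p" (0 to 1); they miss things now and then, are a little off and sometimes report something else, mostly with a low value. They report only what shows in the picture. A call takes as long as a camera call. They do not tell look-alikes from the thing itself.
- recognise(camera, name): "position" ([column, row] in pixels, amid what is visible of it).
The state is a dict: "clock": time; "joint_positions": joint angles; "dq": joint speeds; "joint_torque": joint torques, N m; "tool_pos": TCP position; "ee_rot": TCP orientation; "wrist_force": force on the tool from outside, world axes, zero at the start; "ft_torque": the same for the moment, N m; "gripper_width": opening from 0.0 (shut) to 1.0 (fully open).
Only numpy, scipy, OpenCV 4.12 (cv2) and the standard library are available. Lean on these libraries where they do the work, as an engineer would, in place of code of your own. Each camera call takes 0.05 s, during which the arm holds its last target. There are 200 camera calls.

## Working session

There is one attempt and no reset: what is moved stays moved. The work goes in short steps, Python scripts to look and compute and a tool call to move; the robot and the scene stay as the last step left them, time stands still between calls to the robot, and variables do not carry over. Pictures are saved under pics/ and viewed, about 8 in all and at most 12, crops included, and the job is handed in when it is done.

Besides the shell and the picture viewer there is one more tool, called after "Call:" as name(argument=value, ...), one argument or row to a line, values as JSON. carry_out: Moves the arm, as the interface text tells. Its arguments: {"type":"object","properties":{"moves":{"type":"array"},"grip_force":{"type":"number"}},"required":["moves"]}

```bash
ls; mkdir -p pics
cat > h.py <<'E'
import numpy as np, cv2
from rig import telemetry, grab_frame, workorder, recognise
def cam(f, st=None):
    if 'T_tool_cam' in f:
        T=np.eye(4);T[:3,:3]=np.array(st['ee_rot']);T[:3,3]=st['tool_pos'];T=T@np.array(f['T_tool_cam']);return T[:3,:3],T[:3,3]
    return np.array(f['orientation']),np.array(f['position'])
def K(f): return np.array([[f['fx'],0,f['cx']],[0,f['fy'],f['cy']],[0,0,1.]])
def ray(f,R,uv):
    d=np.array([(uv[0]-f['cx'])/f['fx'],(uv[1]-f['cy'])/f['fy']]);u=d.copy()
    for _ in range(30): u=d/(1+f['k1']*(u@u))
    return R@np.array([u[0],-u[1],-1.])
def onz(f,R,t,uv,z):
    d=ray(f,R,uv);return t+d*(z-t[2])/d[2]
def proj(f,R,t,P):
    q=R.T@(np.asarray(P)-t);s=np.array([q[0]/-q[2],-q[1]/-q[2]]);s=s*(1+f['k1']*(s@s))
    return np.array([f['fx']*s[0]+f['cx'],f['fy']*s[1]+f['cy']])
def tri(obs):
    A=np.zeros((3,3));b=np.zeros(3)
    for f,R,t,uv in obs:
        d=ray(f,R,uv);d/=np.linalg.norm(d);M=np.eye(3)-np.outer(d,d);A+=M;b+=M@t
    return np.linalg.solve(A,b)
def save(n,img): cv2.imwrite('pics/'+n,cv2.cvtColor(np.asarray(img),cv2.COLOR_RGB2BGR))
E
python3 - <<'E'
from h import *
np.set_printoptions(precision=4,suppress=True)
s=telemetry.read_state();print({k:s[k] for k in('clock','tool_pos','ee_rot','wrist_force','gripper_width')})
ims=[]
for c in('scene','top'):
    f=grab_frame(c);R,t=cam(f);print(c,t,R[:,2],f['fx'],f['k1']);ims.append(f['img'])
    for n in('panel','hatch','bottle_a','cup','funnel'):
        print(n,[(np.round(r['position']),round(r['p'],2),onz(f,R,t,r['position'],.04)) for r in recognise(c,n)])
    save(c+'1.png',f['img'])
E
```

```text
pics
{'clock': 0.0, 'tool_pos': array([0.2824, 0.5849, 0.2217]), 'ee_rot': array([[ 0.4349,  0.9005, -0.0006],
       [ 0.9005, -0.4349, -0.0015],
       [-0.0016,  0.0001, -1.    ]]), 'wrist_force': array([-0.861 , -0.1845,  0.1837]), 'gripper_width': 0.9978098010779206}
scene [1.5147 0.2106 1.0745] [0.6672 0.153  0.729 ] 471.68375072827905 0.03465342837279578
panel [(array([265., 152.]), 0.83, array([ 0.3509, -0.2351,  0.04  ])), (array([371., 295.]), 0.68, array([0.8445, 0.1908, 0.04  ])), (array([260., 211.]), 0.63, array([ 0.6162, -0.1726,  0.04  ])), (array([459., 236.]), 0.36, array([0.6003, 0.4076, 0.04  ]))]
hatch [(array([379., 204.]), 0.82, array([0.5188, 0.1733, 0.04  ]))]
bottle_a [(array([461., 236.]), 0.88, array([0.5998, 0.4139, 0.04  ])), (array([467., 201.]), 0.82, array([0.4589, 0.4301, 0.04  ]))]
cup [(array([176., 212.]), 0.66, array([ 0.6703, -0.4168,  0.04  ]))]
funnel [(array([197., 182.]), 0.96, array([ 0.5332, -0.4056,  0.04  ])), (array([461., 235.]), 0.36, array([0.5987, 0.4139, 0.04  ])), (array([259., 211.]), 0.24, array([ 0.6181, -0.1758,  0.04  ]))]
top [ 0.4816 -0.0172  1.4583] [-0.0483  0.0067  0.9988] 498.46687472925544 0.00904888127420192
panel [(array([398., 287.]), 0.84, array([ 0.3221, -0.2238,  0.04  ])), (array([378., 191.]), 0.69, array([ 0.5942, -0.1692,  0.04  ])), (array([253., 118.]), 0.63, array([0.8037, 0.1882, 0.04  ]))]
hatch [(array([258., 220.]), 0.82, array([0.5111, 0.1729, 0.04  ]))]
bottle_a [(array([176., 168.]), 0.86, array([0.6601, 0.4079, 0.04  ])), (array([169., 207.]), 0.78, array([0.55  , 0.4261, 0.04  ]))]
cup [(array([462., 159.]), 0.57, array([ 0.6859, -0.4092,  0.04  ]))]
funnel [(array([463., 222.]), 0.95, array([ 0.5055, -0.4101,  0.04  ])), (array([175., 168.]), 0.46, array([0.6595, 0.4116, 0.04  ]))]
```

Run:
```python
import cv2
a=cv2.imread('pics/top1.png');cv2.imwrite('pics/top1c.png',cv2.resize(a[80:340,140:500],None,fx=2.2,fy=2.2,interpolation=cv2.INTER_CUBIC))
```

```text
(no output)
```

View pics/top1c.png

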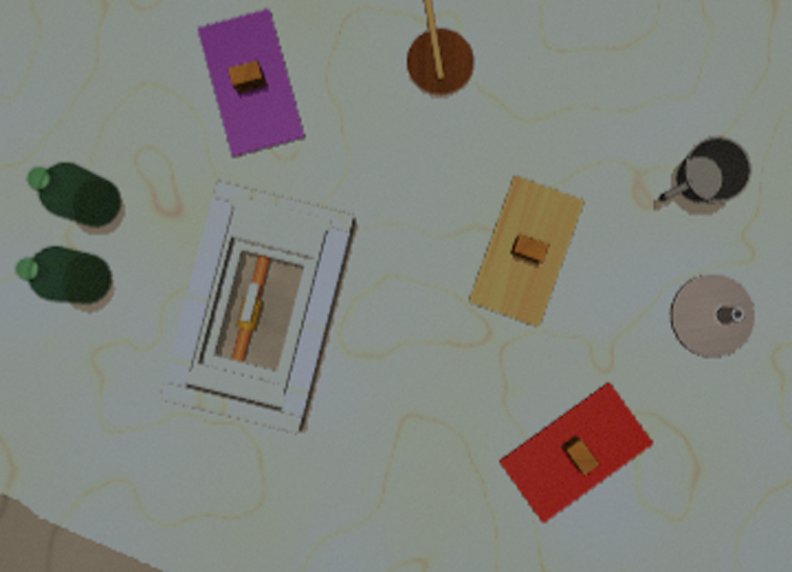

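View pics/scene1.png

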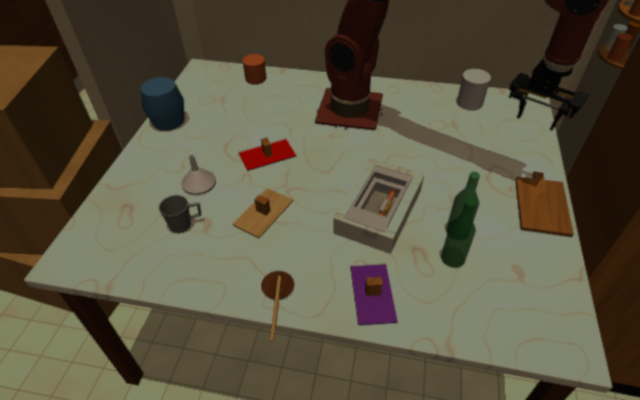

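The top crop shows the plain wooden panel at (527,250), the purple and red look-alikes, and the hatch at (260,305) with its long axis about -0.25 rad. The scene view agrees: panel at (262,210), bottles at (460,235). There is also a brown board on the far right, which is not the panel.

```bash
cat >> h.py <<'E'
np.set_printoptions(precision=4,suppress=True)
def delta(p,heading=None,s=None):
    """tool-frame shift (mm) and twist (rad) from state to world TCP p with tool x at heading (deg)"""
    s=s or telemetry.read_state();R=np.array(s['ee_rot']);d=R.T@(np.array(p)-s['tool_pos'])*1000
    h=np.degrees(np.arctan2(R[1,0],R[0,0]));tw=0 if heading is None else -np.radians((heading-h+90)%180-90)
    return np.round(d,1),round(float(tw),3)
E
python3 - <<'E'
from h import *
o={}
for c in('scene','top'):
    f=grab_frame(c);R,t=cam(f)
    for n in('panel','hatch','bottle_a','cup','funnel'):
        for i,r in enumerate(recognise(c,n)): o[c,n,i]=(f,R,t,r['position'])
for n,i,j in(('panel',2,1),('hatch',0,0),('bottle_a',0,0),('bottle_a',1,1),('cup',0,0),('funnel',0,0)):
    try: print(n,tri([o['scene',n,i],o['top',n,j]]))
    except KeyError as e: print(e)
print(delta((.59,-.17,.36),70.5))
E
```

```text
panel [0.7962 0.0395 0.3113]
hatch [0.5131 0.1699 0.0451]
bottle_a [0.6357 0.3762 0.2071]
bottle_a [ 0.5559  0.4324 -0.0048]
cup [ 0.685  -0.3998  0.0785]
funnel [ 0.5067 -0.4152  0.0101]
(array([-546.5,  605.2, -137.4]), -0.11)
```

Call:
carry_out(
  moves=[
    [[100,0,0,-60,0],[100,0,0,-120,0],[100,-30,40,-178,0],[100,-65,90,-178,0],[100,-100,135,-178,0],[100,-135,180,-178,0],[100,-170,225,-178,0],[100,-205,275,-178,0]],
  ],
)

```text
clock: 2.2
tool_pos: [0.4415, 0.2795, 0.4008]
ee_rot: [[0.434, 0.901, 0.0], [0.901, -0.434, 0.001], [0.001, 0.0, -1.0]]
wrist_force: [0.9, 1.1, 0.7]
gripper_width: 1.0
```

Call:
carry_out(
  moves=[
    [[100,-35,45,0,0],[100,-70,95,0,0],[100,-75,100,0,0],[100,-75,100,0,0]],
  ],
)

```text
clock: 2.7
tool_pos: [0.4985, 0.1701, 0.4006]
ee_rot: [[0.436, 0.9, -0.0], [0.9, -0.436, 0.0], [0.0, -0.0, -1.0]]
wrist_force: [-0.3, 0.3, 0.1]
gripper_width: 0.994
```

Run:
```python
from h import *
s=telemetry.read_state();f=grab_frame('wrist');print(s['clock'],s['tool_pos'],s['dq'],np.array(f['T_tool_cam']),f['fx'],f['k1'])
save('w1.png',f['img']);R,t=cam(f,s)
for n in('panel','hatch'):print(n,[(r['position'],r['p'],onz(f,R,t,r['position'],.07)) for r in recognise('wrist',n)])
import pickle;pickle.dump((s,f),open('w1.pkl','wb'))
print(delta((.59,-.17,.36),70.5))
```

```text
2.7 [0.4985 0.1701 0.4006] [-1.4007  0.191  -1.9117  0.2078 -0.397  -0.0379 -0.3577] [[ 1.     -0.0001  0.0011 -0.0008]
 [ 0.0002 -0.97   -0.2433 -0.066 ]
 [ 0.0011  0.2433 -0.97   -0.1628]
 [ 0.      0.      0.      1.    ]] 360.4680870634236 -0.07235621341637358
panel [([161.9, 243.4], 0.88, array([ 0.5117, -0.0906,  0.07  ])), ([42.7, 162.1], 0.56, array([ 0.329 , -0.1868,  0.07  ]))]
hatch [([324.5, 150.0], 0.58, array([0.493 , 0.1846, 0.07  ]))]
(array([-268.5,  230.9,   40.3]), -0.107)
```

View pics/w1.png

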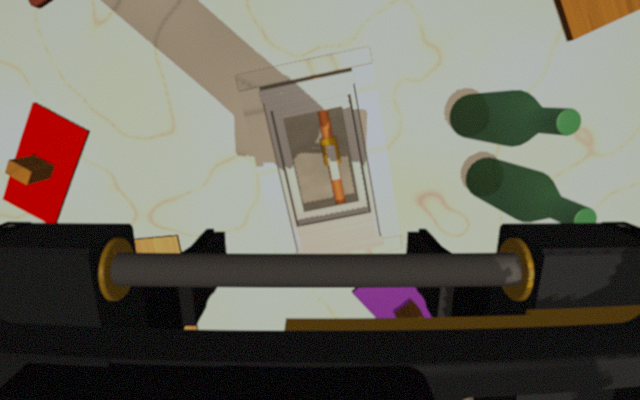

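Run:
```python
import cv2
a=cv2.imread('pics/w1.png')[35:255,225:405];a=cv2.resize(a,None,fx=2.7,fy=2.7,interpolation=cv2.INTER_CUBIC)
l=cv2.cvtColor(a,cv2.COLOR_BGR2LAB);l[...,0]=cv2.createCLAHE(3,(4,4)).apply(l[...,0]);cv2.imwrite('pics/w1c.png',cv2.cvtColor(l,cv2.COLOR_LAB2BGR))
```

```text
(no output)
```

View pics/w1c.png

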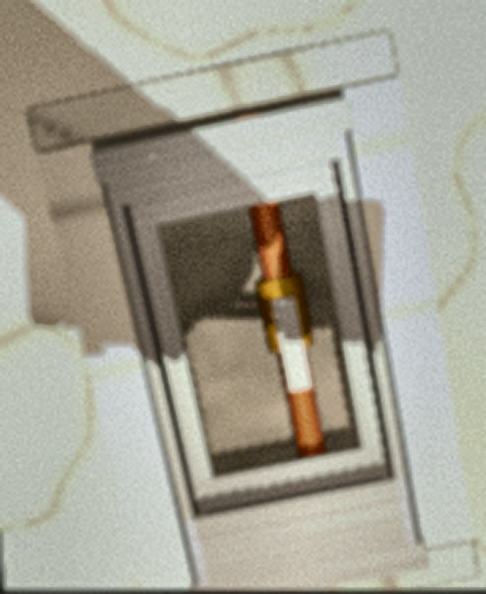

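Call:
carry_out(
  moves=[
    [[100,-35,20,0,0],[100,-75,40,0,0],[100,-115,60,0,0],[100,-155,80,0,0],[100,-195,100,0,-0.05],[100,-235,120,0,-0.11],[100,-269,140,0,-0.11],[100,-269,141,0,-0.11]],
  ],
)

```text
clock: 3.85
tool_pos: [0.5084, -0.1354, 0.4007]
ee_rot: [[0.336, 0.942, 0.0], [0.942, -0.336, -0.001], [-0.001, 0.0, -1.0]]
wrist_force: [0.2, 0.7, -0.4]
gripper_width: 1.002
```

The hatch crop shows the opening's corners at about (125,205), (335,160), (200,510) and (390,475). The outer near corners of the block are at (28,110) and (390,32).

Run:
```python
from h import *
import pickle
s,f=pickle.load(open('w1.pkl','rb'));R,t=cam(f,s)
P=lambda c,z:onz(f,R,t,(225+c[0]/2.7,35+c[1]/2.7),z)
print('open');C=[P(c,.073) for c in((125,205),(335,160),(200,510),(390,475))]
for c in C:print(c)
for a,b in((0,2),(1,3)):v=C[b]-C[a];print('len',np.linalg.norm(v),'yaw',np.degrees(np.arctan2(v[1],v[0])))
print('w',np.linalg.norm(C[0]-C[1]),np.linalg.norm(C[2]-C[3]),'ctr',sum(C)/4)
print('near corners',P((28,110),.071),P((390,32),.071))
for a,b in (((105,185),(195,585)),((350,130),(420,545))):
    v=P(b,.073)-P(a,.073);print('outer lines',np.degrees(np.arctan2(v[1],v[0])),P(a,.073),P(b,.073))
s=telemetry.read_state();f=grab_frame('wrist');pickle.dump((s,f),open('w2.pkl','wb'));R,t=cam(f,s)
print([(r['position'],r['p'],onz(f,R,t,r['position'],.03)) for r in recognise('wrist','panel')])
hsv=cv2.cvtColor(f['img'],cv2.COLOR_RGB2HSV);save('w2.png',cv2.resize(f['img'],None,fx=1.25,fy=1.25))
```

```text
open
[0.4149 0.1435 0.073 ]
[0.4405 0.2455 0.073 ]
[0.5719 0.1067 0.073 ]
[0.5981 0.205  0.073 ]
len 0.16119697250206416 yaw -13.20921514995389
len 0.1627202811727493 yaw -14.420583135830473
w 0.10513259635508723 0.10172686053527684 ctr [0.5064 0.1752 0.073 ]
near corners [0.3537 0.1216 0.071 ] [0.3977 0.2945 0.071 ]
outer lines -14.603786832523333 [0.4021 0.1391 0.073 ] [0.6088 0.0852 0.073 ]
outer lines -14.465790389668975 [0.4308 0.258  0.073 ] [0.6408 0.2038 0.073 ]
[([549.7, 217.1], 0.7, array([0.7254, 0.182 , 0.03  ])), ([208.5, 55.7], 0.67, array([ 0.3244, -0.2322,  0.03  ])), ([309.7, 201.4], 0.58, array([ 0.5722, -0.1698,  0.03  ])), ([518.4, 91.5], 0.51, array([0.5188, 0.1735, 0.03  ]))]
```

View pics/w2.png

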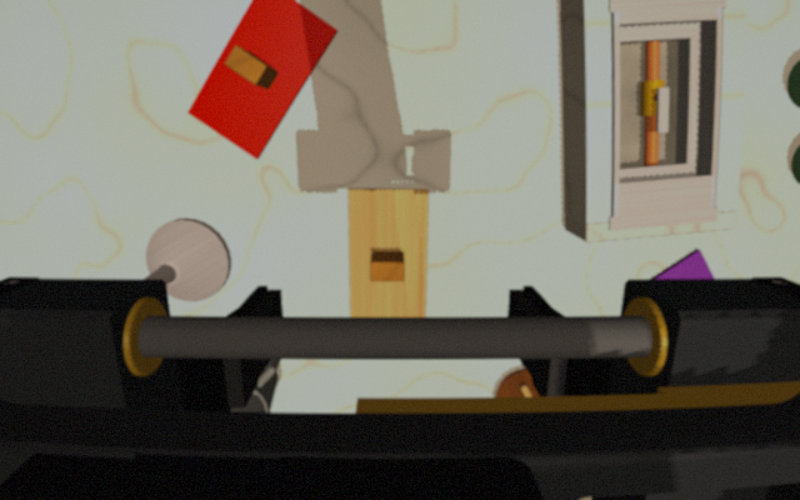

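The panel lies almost square to the tool. Its side edges are at columns 349 and 428, and its grip top is about (371–404, 263–282).

Run:
```python
from h import *
import pickle
s,f=pickle.load(open('w2.pkl','rb'));R,t=cam(f,s)
im=f['img'][140:262,260:360];
h=cv2.cvtColor(np.ascontiguousarray(im),cv2.COLOR_RGB2HSV)
for r in (15,30,45,70,90,105):
    m=(h[r,:,1]>85)&(h[r,:,0]<28); x=np.where(m)[0];
    if len(x): a,b=[onz(f,R,t,(260+k,140+r),.008) for k in(x.min()-.5,x.max()+.5)];print(r+140,x.min()+260,x.max()+260,a,b,np.linalg.norm(a-b),(a+b)/2)
for uv in((310,217.6),(310,210.5)): print('grip top',onz(f,R,t,uv,.062))
print('near edge',onz(f,R,t,(388/1.25,190/1.25),.008))
```

```text
155 279 342 [ 0.4916 -0.1923  0.008 ] [ 0.5249 -0.0992  0.008 ] 0.09883828478430202 [ 0.5083 -0.1458  0.008 ]
170 279 341 [ 0.5135 -0.2007  0.008 ] [ 0.5466 -0.1082  0.008 ] 0.09823299844269415 [ 0.5301 -0.1545  0.008 ]
185 280 341 [ 0.5364 -0.2078  0.008 ] [ 0.5692 -0.1159  0.008 ] 0.09763766919438514 [ 0.5528 -0.1619  0.008 ]
210 280 340 [ 0.5746 -0.2226  0.008 ] [ 0.6074 -0.1305  0.008 ] 0.0977461715953896 [ 0.591  -0.1765  0.008 ]
230 281 340 [ 0.6067 -0.2332  0.008 ] [ 0.6394 -0.1413  0.008 ] 0.09755805316491022 [ 0.623  -0.1873  0.008 ]
245 281 339 [ 0.631  -0.2426  0.008 ] [ 0.6635 -0.1512  0.008 ] 0.09703394305265989 [ 0.6472 -0.1969  0.008 ]
grip top [ 0.5877 -0.1743  0.062 ]
grip top [ 0.5776 -0.1707  0.062 ]
near edge [ 0.5039 -0.1443  0.008 ]
```

Call:
carry_out(
  moves=[
    [[100,-3,25,50,0],[100,-6,50,100,0.01],[100,-10,75,150,0.01],[100,-10,88,195,0.01],[100,-10,88,240,0.01],[100,-10,88,270,0.01],[100,-10,88,275,0.01]],
  ],
)

```text
clock: 4.82
tool_pos: [0.5874, -0.1693, 0.1232]
ee_rot: [[0.34, 0.94, -0.004], [0.94, -0.34, 0.001], [-0.0, -0.004, -1.0]]
wrist_force: [-0.4, -0.0, 0.9]
gripper_width: 1.001
```

Run:
```python
from h import *
s=telemetry.read_state();f=grab_frame('wrist');R,t=cam(f,s);print(s['tool_pos'],delta((.588,-.1745,.014),69.8))
print([(r['position'],r['p'],onz(f,R,t,r['position'],.05)) for r in recognise('wrist','panel')])
for p in ((.588,-.1745,.062),):print(proj(f,R,t,p))
save('w3.png',f['img'])
```

```text
[ 0.5874 -0.1693  0.1232] (array([ -4.2,   1.8, 110.3]), 0.005)
[([89.8, 8.4], 0.7, array([ 0.4161, -0.2595,  0.05  ])), ([311.8, 166.7], 0.69, array([ 0.5588, -0.1629,  0.05  ]))]
[310.2194 217.5274]
```

View pics/w3.png

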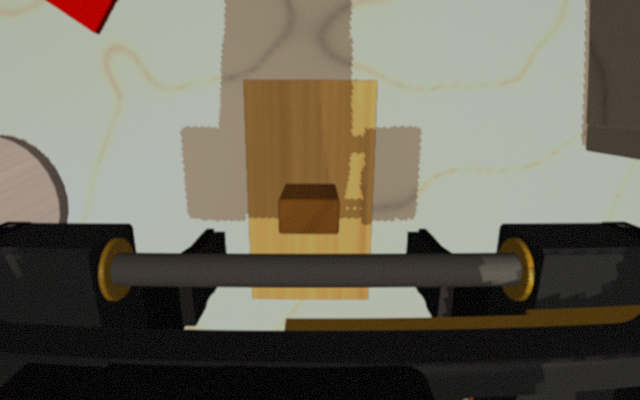

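The grip top is centred at (308.5,215.5), within about 1.3 mm of the prediction. I'll descend and grip.

Call:
carry_out(
  moves=[
    [[100,-5,0.5,40,0.005],[100,-5,0.5,80,0.005],[100,-5,0.5,100,0.005],[100,-5,0.5,109,0.005],[100,-5,0.5,109,0.005],[40,-5,0.5,109,0.005],[40,-5,0.5,109,0.005],[40,-5,0.5,109,0.005]],
  ],
  grip_force=25,
)

```text
clock: 5.92
tool_pos: [0.5872, -0.1771, 0.0171]
ee_rot: [[0.347, 0.938, 0.001], [0.938, -0.347, -0.0], [0.0, 0.001, -1.0]]
wrist_force: [0.6, 0.6, -0.8]
gripper_width: 0.738
```

Call:
carry_out(
  moves=[
    [[20,0,0,0,0],[20,0,0,0,0],[20,0,0,0,0],[20,0,0,0,0],[20,0,0,-20,0],[20,0,0,-60,0],[20,0,0,-110,0],[20,0,0,-110,0]],
  ],
)

```text
clock: 6.92
tool_pos: [0.5892, -0.1786, 0.1317]
ee_rot: [[0.348, 0.937, 0.007], [0.937, -0.348, -0.001], [0.001, 0.007, -1.0]]
wrist_force: [-1.2, 0.9, -3.9]
gripper_width: 0.46
```

```bash
cat >> h.py <<'E'
EX=np.array([.9686,-.2487]);EY=np.array([.2487,.9686])
def H(x,z,y=0): q=EX*(.4422+x/1000)+EY*(.2954+y/1000); return (*q,z/1000)
def where(s=None):
    s=s or telemetry.read_state();p=np.array(s['tool_pos']);R=np.array(s['ee_rot']);F=np.array(s['wrist_force'])
    print('t',s['clock'],'hatch x,y,z',np.round([(p[:2]@EX-.4422)*1000,(p[:2]@EY-.2954)*1000,p[2]*1000],1),'hd',round(float(np.degrees(np.arctan2(R[1,0],R[0,0]))),2),'F xyz',np.round([F[:2]@EX,F[:2]@EY,F[2]],1),'grip',s['gripper_width'],'M',s['ft_torque'])
E
python3 - <<'E'
from h import *
where();print(H(-20,160),delta(H(-20,160),75.6))
E
```

```text
t 6.925 hatch x,y,z [ 172.9 -321.9  131.7] hd 69.62 F xyz [-1.4  0.6 -3.9] grip 0.4601697939415485 M [-0.0305 -0.0404 -0.0022]
(np.float64(0.4824089), np.float64(0.1811233), 0.16) (array([ 300.1, -225.2,  -29.6]), -0.104)
```

Call:
carry_out(
  moves=[
    [[20,20,-15,-20,0],[20,60,-45,-30,0],[20,105,-80,-30,-0.02],[20,150,-113,-30,-0.04],[20,195,-148,-30,-0.06],[20,240,-182,-30,-0.08],[20,280,-210,-30,-0.1],[20,300,-225,-30,-0.104]],
  ],
)

```text
clock: 7.92
tool_pos: [0.4785, 0.1849, 0.1561]
ee_rot: [[0.245, 0.97, -0.001], [0.97, -0.245, -0.0], [-0.0, -0.001, -1.0]]
wrist_force: [0.4, -1.0, -2.5]
gripper_width: 0.455
```

Call:
carry_out(
  moves=[
    [[20,0,0,0,0],[20,0,0,0,0],[20,0,0,0,0]],
  ],
)

```text
clock: 8.3
tool_pos: [0.4805, 0.181, 0.1565]
ee_rot: [[0.25, 0.968, -0.0], [0.968, -0.25, -0.0], [-0.0, -0.0, -1.0]]
wrist_force: [-0.2, 0.5, -2.7]
gripper_width: 0.456
```

Run:
```python
from h import *
where();print(delta(H(-20,110),75.6))
f=grab_frame('wrist');save('w4.png',f['img']);g=grab_frame('scene')
a=cv2.resize(f['img'][0:300,100:540],(660,450));
save('w4.png',a)
```

```text
t 8.3 hatch x,y,z [-21.8  -0.6 156.5] hd 75.51 F xyz [-0.3  0.4 -2.7] grip 0.4557888455136382 M [-0.0234 -0.0438 -0.0424]
(array([ 0.6,  1.8, 46.5]), -0.002)
```

View pics/w4.png

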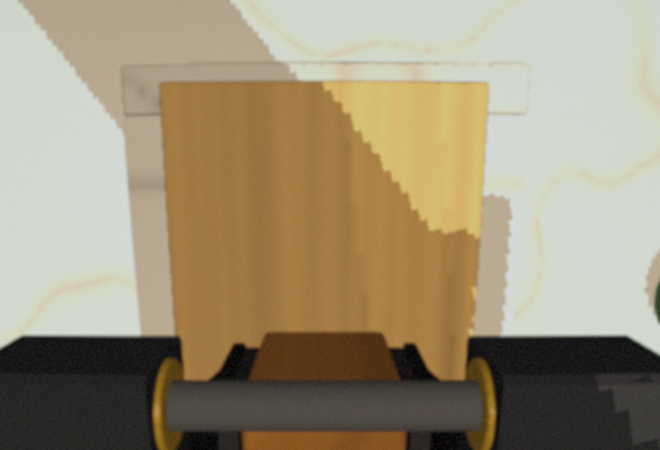

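Panel and hatch centrelines agree: the block's near edge spans 122–528 and the panel 161–488. They are parallel, so I'll lower onto the narrow lip to tilt the panel.

Call:
carry_out(
  moves=[
    [[20,0,1,20,0],[20,0.5,2,45,0],[20,0.5,2,60,0],[20,0.5,2,64,0],[20,0.5,2,67,0],[20,0.5,2,69,0],[20,0.5,2,71,0],[20,0.5,2,71,0]],
  ],
)

```text
clock: 9.4
tool_pos: [0.4841, 0.1823, 0.0871]
ee_rot: [[0.249, 0.969, 0.003], [0.969, -0.249, 0.001], [0.002, 0.003, -1.0]]
wrist_force: [3.2, -2.8, 3.9]
gripper_width: 0.458
```

```bash
python3 -c "
from h import *
where()"
```

```text
t 9.4 hatch x,y,z [-18.7   1.6  87.1] hd 75.6 F xyz [ 3.8 -1.9  3.9] grip 0.45837714248186456 M [-0.6594 -0.2925  0.1122]
```

Call:
carry_out(
  moves=[
    [[20,0,0,1,0],[20,0,0,2,0],[20,0,0,3,0],[20,0,0,4,0],[20,0,0,4,0]],
  ],
  grip_force=12,
)

```text
clock: 10.02
tool_pos: [0.4827, 0.1826, 0.0817]
ee_rot: [[0.248, 0.969, 0.001], [0.969, -0.248, 0.0], [0.001, 0.001, -1.0]]
wrist_force: [4.8, -0.1, 3.7]
gripper_width: 0.46
```

```bash
python3 -c "
from h import *
where();f=grab_frame('scene');save('s2.png',cv2.resize(f['img'][130:270,300:460],None,fx=4,fy=4,interpolation=cv2.INTER_CUBIC))"
```

```text
t 10.025 hatch x,y,z [-20.1   1.5  81.7] hd 75.62 F xyz [4.7 1.1 3.7] grip 0.4598683319614909 M [-0.0986 -0.8505 -0.009 ]
```

View pics/s2.png

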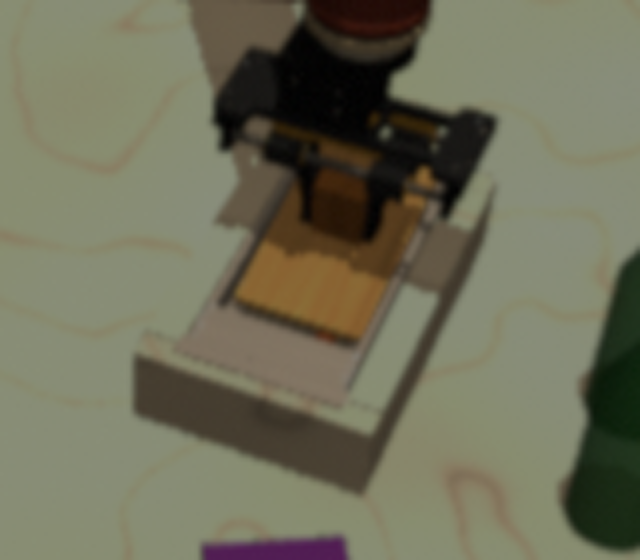

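The panel has tilted: its far end is down in the opening between the side lips, with a gap of about 10 mm to the wide lip. I'll tilt a little more, then feed it forward.

Call:
carry_out(
  moves=[
    [[20,0,0,1,0],[20,0,0,2,0],[20,0,0,3,0],[20,0,0,3,0]],
  ],
)

```text
clock: 10.58
tool_pos: [0.4827, 0.1825, 0.0787]
ee_rot: [[0.248, 0.969, 0.001], [0.969, -0.248, 0.0], [0.0, 0.001, -1.0]]
wrist_force: [5.0, -0.6, 3.6]
gripper_width: 0.459
```

```bash
python3 -c "
from h import *
where()"
```

```text
t 10.575 hatch x,y,z [-20.    1.4  78.7] hd 75.62 F xyz [5.  0.6 3.6] grip 0.4587999622804306 M [-0.1185 -0.9132 -0.03  ]
```

Call:
carry_out(
  moves=[
    [[20,0,3,0,0],[20,0,6,0,0],[20,0,9,0,0],[20,0,12,0,0],[20,0,12,0,0]],
  ],
)

```text
clock: 11.2
tool_pos: [0.494, 0.1792, 0.0784]
ee_rot: [[0.249, 0.969, -0.0], [0.969, -0.249, -0.0], [-0.0, -0.0, -1.0]]
wrist_force: [0.7, 0.4, -3.8]
gripper_width: 0.457
```

```bash
python3 -c "
from h import *
where()"
```

```text
t 11.2 hatch x,y,z [-8.3  1.  78.4] hd 75.61 F xyz [ 0.6  0.6 -3.8] grip 0.45650115286568466 M [ 0.017  -0.0034  0.0014]
```

Call:
carry_out(
  moves=[
    [[20,-0.5,1.5,0,0],[20,-0.5,3,0,0],[20,-0.5,4.5,0,0],[20,-0.5,6,0,0],[20,-0.5,7.5,0,0],[20,-0.5,7.5,0,0]],
  ],
  grip_force=25,
)

```text
clock: 11.95
tool_pos: [0.5011, 0.177, 0.0785]
ee_rot: [[0.248, 0.969, 0.0], [0.969, -0.248, -0.0], [-0.0, 0.0, -1.0]]
wrist_force: [-0.7, -0.5, -3.4]
gripper_width: 0.46
```

```bash
python3 -c "
from h import *
where()"
```

```text
t 11.95 hatch x,y,z [-0.9  0.7 78.5] hd 75.62 F xyz [-0.6 -0.7 -3.4] grip 0.4601404246871448 M [0.0406 0.0029 0.0346]
```

Call:
carry_out(
  moves=[
    [[20,0,1,0,0],[20,0,2,0,0],[20,0,3,0,0],[20,0,4,0,0],[20,0,4,0,0]],
  ],
)

```text
clock: 12.58
tool_pos: [0.505, 0.176, 0.0786]
ee_rot: [[0.248, 0.969, 0.0], [0.969, -0.248, -0.0], [-0.0, 0.0, -1.0]]
wrist_force: [0.8, -0.1, -2.8]
gripper_width: 0.453
```

```bash
python3 -c "
from h import *
where()"
```

```text
t 12.575 hatch x,y,z [ 3.1  0.7 78.6] hd 75.62 F xyz [ 0.8  0.1 -2.8] grip 0.4531480810354423 M [ 0.0472 -0.0168  0.0066]
```

Call:
carry_out(
  moves=[
    [[20,0,1,0,0],[20,0,2,0,0],[20,0,3,0,0],[20,0,4,0,0],[20,0,5,0,0],[20,0,5,0,0]],
  ],
)

```text
clock: 13.32
tool_pos: [0.5098, 0.1748, 0.0786]
ee_rot: [[0.248, 0.969, 0.0], [0.969, -0.248, -0.0], [-0.0, 0.0, -1.0]]
wrist_force: [-1.0, 0.5, -3.4]
gripper_width: 0.459
```

```bash
python3 -c "
from h import *
where()"
```

```text
t 13.325 hatch x,y,z [ 8.1  0.7 78.6] hd 75.62 F xyz [-1.1  0.3 -3.4] grip 0.4591856297877766 M [-0.0329 -0.0037 -0.0173]
```

Call:
carry_out(
  moves=[
    [[20,0,1,0,0],[20,0,2,0,0],[20,0,3,0,0],[20,0,3,0,0]],
  ],
)

```text
clock: 13.82
tool_pos: [0.5124, 0.1742, 0.0785]
ee_rot: [[0.248, 0.969, -0.001], [0.969, -0.248, -0.0], [-0.0, -0.001, -1.0]]
wrist_force: [-2.1, 0.2, -2.2]
gripper_width: 0.457
```

```bash
python3 -c "
from h import *
where()"
```

```text
t 13.825 hatch x,y,z [10.8  0.7 78.5] hd 75.63 F xyz [-2.  -0.3 -2.2] grip 0.45742176426503134 M [0.0345 0.3869 0.0124]
```

Contact with the spring bar at TCP x ≈ 10.8, which matches the frame offset of about +5 mm seen in the image. I'll press it gently.

Call:
carry_out(
  moves=[
    [[20,0,1,0,0],[20,0,2,0,0],[20,0,3,0,0],[20,0,4,0,0],[20,0,5,0,0],[20,0,6,0,0],[20,0,6,0,0]],
  ],
)

```text
clock: 14.7
tool_pos: [0.5176, 0.1728, 0.0783]
ee_rot: [[0.248, 0.969, -0.002], [0.969, -0.248, -0.0], [-0.0, -0.002, -1.0]]
wrist_force: [-5.8, 0.5, 0.0]
gripper_width: 0.46
```

```bash
python3 -c "
from h import *
where()"
```

```text
t 14.7 hatch x,y,z [16.2  0.7 78.3] hd 75.65 F xyz [-5.8 -0.9  0. ] grip 0.45954253961159885 M [0.2563 1.4185 0.1264]
```

Call:
carry_out(
  moves=[
    [[20,0,1,0,0],[20,0,2,0,0],[20,0,3,0,0],[20,0,4,0,0],[20,0,4,0,0]],
  ],
)

```text
clock: 15.32
tool_pos: [0.5211, 0.172, 0.0783]
ee_rot: [[0.248, 0.969, -0.003], [0.969, -0.248, 0.0], [-0.001, -0.003, -1.0]]
wrist_force: [-9.2, 1.6, 1.6]
gripper_width: 0.457
```

```bash
python3 -c "
from h import *
where();f=grab_frame('scene');save('s3.png',cv2.resize(f['img'][130:270,300:460],None,fx=4,fy=4,interpolation=cv2.INTER_CUBIC))"
```

```text
t 15.325 hatch x,y,z [19.7  0.8 78.3] hd 75.66 F xyz [-9.3 -0.7  1.6] grip 0.4565582997420606 M [0.2874 1.7091 0.0728]
```

View pics/s3.png

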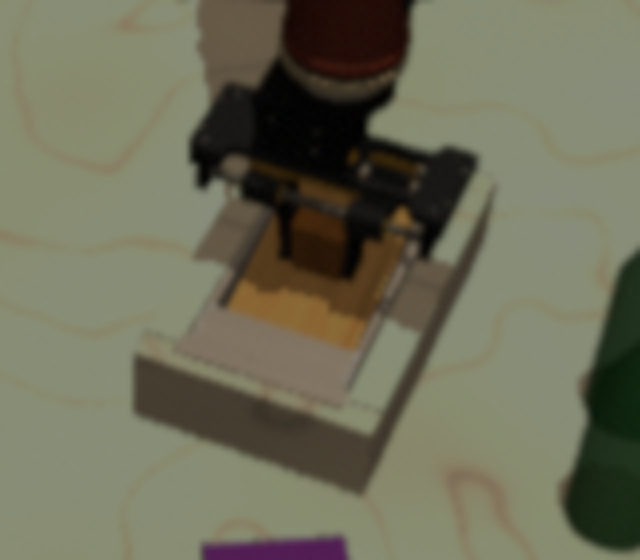

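The far end is under the wide lip. From force and geometry the bar is pressed about 7 mm. A little more is needed, then I'll lower while backing off to allow for the rotation.

Call:
carry_out(
  moves=[
    [[20,0,1,0,0],[20,0,2,0,0],[20,0,3,0,0],[20,0,4,0,0],[20,0,4.8,0,0],[20,0,4.8,0,0]],
  ],
)

```text
clock: 16.12
tool_pos: [0.5252, 0.1709, 0.0782]
ee_rot: [[0.247, 0.969, -0.004], [0.969, -0.247, 0.0], [-0.001, -0.003, -1.0]]
wrist_force: [-10.2, 0.5, 3.1]
gripper_width: 0.456
```

```bash
python3 -c "
from h import *
where()"
```

```text
t 16.125 hatch x,y,z [24.   0.8 78.2] hd 75.67 F xyz [-10.   -2.    3.1] grip 0.45642678467378667 M [0.2879 2.104  0.0966]
```

Call:
carry_out(
  moves=[
    [[20,0,-0.4,1,0],[20,0,-0.8,2,0],[20,0,-1.2,3,0],[20,0,-1.6,4,0],[20,0,-1.6,4,0]],
  ],
)

```text
clock: 16.75
tool_pos: [0.5241, 0.1714, 0.0748]
ee_rot: [[0.247, 0.969, -0.003], [0.969, -0.247, 0.001], [-0.0, -0.003, -1.0]]
wrist_force: [-12.4, 0.9, 7.8]
gripper_width: 0.456
```

```bash
python3 -c "
from h import *
where()"
```

```text
t 16.75 hatch x,y,z [22.8  1.  74.8] hd 75.67 F xyz [-12.3  -2.3   7.8] grip 0.4564125899821068 M [0.0425 2.1553 0.0102]
```

Call:
carry_out(
  moves=[
    [[20,0,-0.4,1,0],[20,0,-0.8,2,0],[20,0,-1.2,3,0],[20,0,-1.6,4,0],[20,0,-1.6,4,0]],
  ],
)

```text
clock: 17.38
tool_pos: [0.5228, 0.1717, 0.0709]
ee_rot: [[0.248, 0.969, -0.002], [0.969, -0.248, 0.0], [-0.0, -0.002, -1.0]]
wrist_force: [-10.2, 0.9, 6.1]
gripper_width: 0.456
```

```bash
python3 -c "
from h import *
where()"
```

```text
t 17.375 hatch x,y,z [21.4  1.  70.9] hd 75.67 F xyz [-10.1  -1.6   6.1] grip 0.45599621799574686 M [0.0377 1.9608 0.0635]
```

Call:
carry_out(
  moves=[
    [[20,0,-0.4,1,0],[20,0,-0.8,2,0],[20,0,-1.2,3,0],[20,0,-1.6,4,0],[20,0,-1.6,4,0]],
  ],
)

```text
clock: 18.0
tool_pos: [0.5214, 0.1721, 0.0668]
ee_rot: [[0.248, 0.969, -0.002], [0.969, -0.248, 0.0], [-0.0, -0.002, -1.0]]
wrist_force: [-10.1, 1.0, 6.3]
gripper_width: 0.458
```

```bash
python3 -c "
from h import *
where()"
```

```text
t 18.0 hatch x,y,z [20.   1.  66.8] hd 75.67 F xyz [-10.   -1.5   6.3] grip 0.45806052097908495 M [0.0253 1.7001 0.0441]
```

Call:
carry_out(
  moves=[
    [[20,0,-0.4,1,0],[20,0,-0.8,2,0],[20,0,-1.2,3,0],[20,0,-1.6,4,0],[20,0,-1.6,4,0]],
  ],
)

```text
clock: 18.62
tool_pos: [0.5201, 0.1724, 0.0628]
ee_rot: [[0.248, 0.969, -0.001], [0.969, -0.248, 0.0], [-0.0, -0.001, -1.0]]
wrist_force: [-8.4, 0.3, 5.6]
gripper_width: 0.454
```

```bash
python3 -c "
from h import *
where();f=grab_frame('wrist');save('w5.png',cv2.resize(f['img'][0:300,100:540],(660,450)))"
```

```text
t 18.625 hatch x,y,z [18.7  0.9 62.8] hd 75.66 F xyz [-8.2 -1.8  5.6] grip 0.45434378851325175 M [-0.0363  1.4503  0.0673]
```

View pics/w5.png

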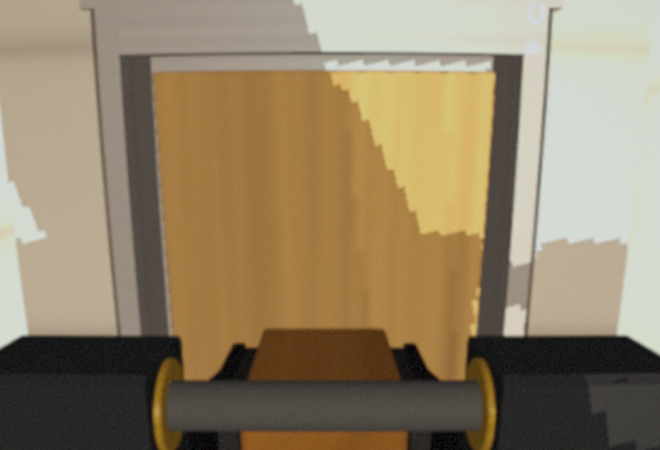

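The near end (edge at row 70) has passed the narrow lip (row 55) and lies inside the frame, with side gaps left and right. I'll finish the descent, then let the spring move the panel home.

Call:
carry_out(
  moves=[
    [[20,0,-0.4,1,0],[20,0,-0.8,2,0],[20,0,-1,2.8,0],[20,0,-1,2.8,0]],
  ],
)

```text
clock: 19.18
tool_pos: [0.5193, 0.1726, 0.0601]
ee_rot: [[0.248, 0.969, -0.001], [0.969, -0.248, 0.0], [0.0, -0.001, -1.0]]
wrist_force: [-8.5, 0.8, 4.9]
gripper_width: 0.463
```

```bash
python3 -c "
from h import *
where()"
```

```text
t 19.175 hatch x,y,z [17.8  0.9 60.1] hd 75.65 F xyz [-8.4 -1.4  4.9] grip 0.4631515482231506 M [-0.0426  1.396   0.0051]
```

Call:
carry_out(
  moves=[
    [[20,0,-1,0,0],[20,0,-2,0,0],[20,0,-3,0,0],[20,0,-4,0,0],[20,0,-5,0,0],[20,0,-6,0,0],[20,0,-6,0,0]],
  ],
)

```text
clock: 20.05
tool_pos: [0.5142, 0.1739, 0.0599]
ee_rot: [[0.248, 0.969, 0.0], [0.969, -0.248, 0.0], [0.0, 0.0, -1.0]]
wrist_force: [-2.4, -0.1, 2.6]
gripper_width: 0.456
```

```bash
python3 -c "
from h import *
where()"
```

```text
t 20.05 hatch x,y,z [12.6  0.9 59.9] hd 75.63 F xyz [-2.3 -0.7  2.6] grip 0.4558545792242401 M [-0.0575  0.1405  0.1687]
```

Call:
carry_out(
  moves=[
    [[20,0,-1,0,0],[20,0,-2,0,0],[20,0,-2.5,0,0],[20,0,-2.5,0,0]],
  ],
)

```text
clock: 20.55
tool_pos: [0.5117, 0.1745, 0.0599]
ee_rot: [[0.248, 0.969, 0.0], [0.969, -0.248, 0.0], [0.0, 0.0, -1.0]]
wrist_force: [-1.2, -0.3, 2.4]
gripper_width: 0.456
```

```bash
python3 -c "
from h import *
where();f=grab_frame('wrist');save('w6.png',cv2.resize(f['img'][0:300,100:540],(660,450)))"
```

```text
t 20.55 hatch x,y,z [10.1  0.8 59.9] hd 75.63 F xyz [-1.1 -0.6  2.4] grip 0.4562469917879427 M [-0.0025 -0.2382  0.1342]
```

View pics/w6.png

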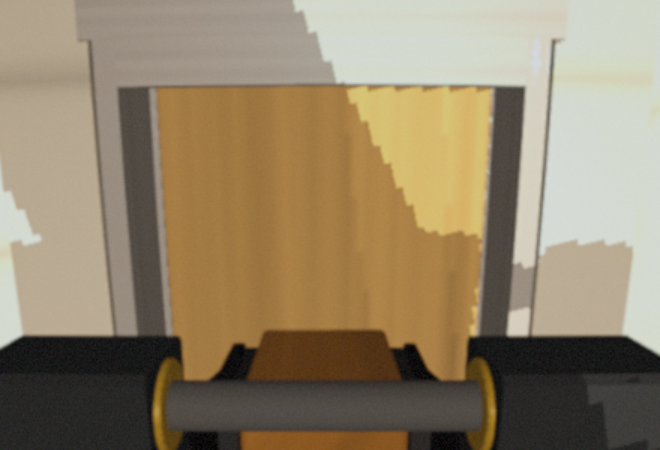

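The near end now runs under the narrow lip (edge at row 87). I'll continue to the wall.

Call:
carry_out(
  moves=[
    [[20,0,-1,0,0],[20,0,-2,0,0],[20,0,-3,0,0],[20,0,-3,0,0]],
  ],
)

```text
clock: 21.1
tool_pos: [0.5104, 0.1748, 0.06]
ee_rot: [[0.249, 0.969, 0.003], [0.969, -0.249, -0.0], [0.001, 0.003, -1.0]]
wrist_force: [8.5, 0.2, -2.8]
gripper_width: 0.46
```

```bash
python3 -c "
from h import *
where()"
```

```text
t 21.1 hatch x,y,z [ 8.7  0.9 60. ] hd 75.61 F xyz [ 8.2  2.3 -2.8] grip 0.4596270979940455 M [-0.02   -1.8582  0.3525]
```

That's the wall. I'll ease off, open partly so the fingers clear the lips, and lift away.

Call:
carry_out(
  moves=[
    [[20,0,1.2,0,0],[20,0,1.2,0,0],[60,0,1.2,0,0],[60,0,1.2,0,0],[60,0,1.2,0,0],[60,0,1.2,0,0]],
  ],
)

```text
clock: 21.85
tool_pos: [0.5096, 0.1748, 0.0597]
ee_rot: [[0.248, 0.969, -0.0], [0.969, -0.248, -0.0], [-0.0, -0.0, -1.0]]
wrist_force: [-0.1, 0.0, -0.5]
gripper_width: 0.595
```

```bash
python3 -c "
from h import *
where()"
```

```text
t 21.85 hatch x,y,z [ 8.   0.6 59.7] hd 75.63 F xyz [-0.1  0.  -0.5] grip 0.594734783306495 M [0.0319 0.0102 0.001 ]
```

Call:
carry_out(
  moves=[
    [[60,0,0,-15,0],[60,0,0,-35,0],[60,0,0,-70,0],[60,0,0,-120,0],[60,0,0,-180,0],[60,0,0,-240,0],[60,0,-30,-260,0],[60,0,-30,-260,0]],
  ],
)

```text
clock: 22.85
tool_pos: [0.4804, 0.1831, 0.3228]
ee_rot: [[0.247, 0.969, 0.003], [0.969, -0.247, 0.003], [0.004, 0.002, -1.0]]
wrist_force: [-0.4, 0.3, -0.5]
gripper_width: 0.6
```

```bash
python3 -c "
from h import *
s=telemetry.read_state();where(s);f=grab_frame('wrist');R,t=cam(f,s);save('w7.png',cv2.resize(f['img'][0:260,160:480],None,fx=2,fy=2,interpolation=cv2.INTER_CUBIC))
f=grab_frame('top');R,t=cam(f)
for n in ('panel','bottle_a','cup','funnel'): print(n,[(np.round(r['position']),round(r['p'],2)) for r in recognise('top',n)])
"
```

```text
t 22.85 hatch x,y,z [-22.4   1.4 322.8] hd 75.72 F xyz [-0.4  0.2 -0.5] grip 0.5999877029618027 M [ 0.0195  0.0094 -0.0364]
panel [(array([253., 118.]), 0.9), (array([401., 287.]), 0.68), (array([263., 203.]), 0.63)]
bottle_a [(array([174., 166.]), 0.74), (array([164., 202.]), 0.63)]
cup [(array([462., 155.]), 0.56)]
funnel [(array([465., 223.]), 0.94), (array([269., 195.]), 0.7)]
```

View pics/w7.png

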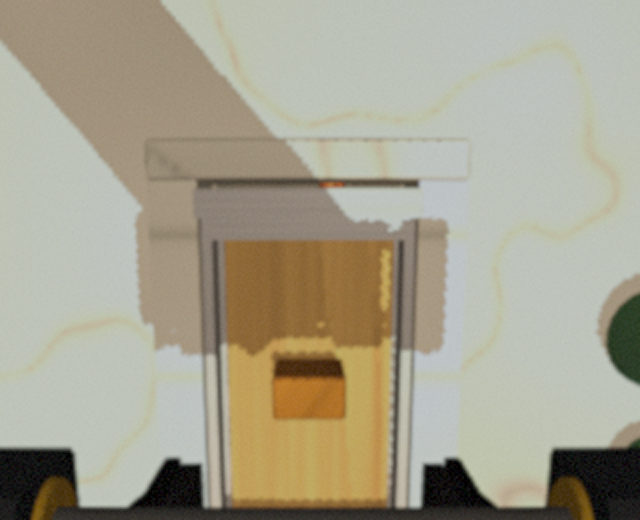

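The panel lies in the frame: its near edge is under the narrow lip (row 240), the side gaps are even, and the grip top spans (275–345, 376–417). Next is a numeric check of grip height and tilt, and of the bystanders.

```bash
python3 -c "
from h import *
s=telemetry.read_state();f=grab_frame('wrist');R,t=cam(f,s)
for z in (.107,):
  C=[onz(f,R,t,(160+a/2,b/2),z)[:2] for a,b in((275,376),(345,376),(275,417),(345,417))]
  print([np.round([(c@EX-.4422)*1000,(c@EY-.2954)*1000],1) for c in C])
C=[onz(f,R,t,(160+a/2,b/2),.053)[:2] for a,b in((276,358),(342,358),(225,300),(395,300))]
print('base',[np.round([(c@EX-.4422)*1000,(c@EY-.2954)*1000],1) for c in C])
where(s)
"
```

```text
[array([ -6. , -20.7]), array([-6. , 16.5]), array([ 16.6, -21. ]), array([16.6, 16.7])]
base [array([ -5.4, -22.9]), array([-5.4, 17. ]), array([-40.5, -52.9]), array([-40.5,  48.2])]
t 23.15 hatch x,y,z [-21.6   0.2 318.9] hd 75.58 F xyz [ 0.9  0.5 -0.5] grip 0.6015312176197871 M [-0.0046 -0.0002 -0.0353]
```

```bash
python3 -c "
from h import *
print(workorder.sign_off());where()"
```

```text
the job is handed in; nothing more can be done
None
the job is handed in; nothing more can be done
```

The wooden access panel is back in the valve well, lying flat with both ends under the lips, and the job is handed in after about 23 s of robot time.

**What I did:** I gripped the panel by its block and tilted it by lowering it onto the narrow lip. I slid the far end under the wide lip until it met the spring bar, which showed the frame sits about 5–7 mm further out than nominal. I pressed the bar in roughly 12 mm, lowered the near end past the narrow lip while backing off, eased the panel to the near wall and let go. The largest force I read was about 15 N, against the 30 N limit.

**Last checks:**
- **Seating:** the wrist picture shows the near end under the narrow lip and gaps along both sides.
- **Level:** the top and base edges of the grip block agree to 0.6 mm, so the panel is level to about 0.6°.
- **Far end:** I did not see the far end in the final picture. The contact positions put it about 9 mm under the wide lip.
- **Bystanders:** I never worked close to the bottles, cup or funnel. The top camera found them where they were, to within about 2 to 7 pixels. The largest difference was on one bottle. I took that as detector noise and did not check it further.

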